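# Show the packer which lunch box lacks its sauce pot

### The job

One of the three filled lunch boxes on the bench lacks its red-lidded sauce pot: press the blue call button fully down and let it go to call the packer, then point with the fingertips down at the spare red-lidded pot that stands on the bench outside the boxes, about 3 cm above its lid, for two seconds. Then point in the same way, about 3 cm above the rim, at the middle of the empty small compartment (on the robot side of that box) where the pot is missing, for two seconds, and finish there, still pointing. Touch no pot, box or jar, and do not dip the fingertips over any other pot on the way.

Things in the scene. Friction and masses are not known exactly. Their poses are not given: they have to be found in the camera images.
- call (a joint): blue round push button, 40 mm across, in a white housing fixed to the bench; spring-loaded and returns by itself; 0 = up, 0.006 m = fully down, which takes 5 N
- call_top (a point): centre of the top face of the blue call button, at rest; it is pressed straight down
- pot_spare: small white sauce pot with a flat red lid; upright, 44 mm across the lid, 30 mm tall, 40 g; loose, the spare one, standing on the bench among the green- and yellow-lidded pots and the button, nearer the robot than the boxes. Origin at the centre of its underside, z up (lid top 30 mm above it)
- gap (a point): the place to point at: centre of the empty front small compartment of the incomplete box, at the height of the box rim, 35 mm above the bench (compartment 64 mm by 57 mm, floor 31 mm below this point)
- box_short: the incomplete box, whose front small compartment is empty: black lunch box, 140 mm (its x) by 180 mm (its y) and 35 mm tall, open on top, loose, 250 g; golden patties in the large compartment, two yellow omelette slices in the rear small one; the front small compartment (the -x, +y corner, 64 x 57 mm, floor 4 mm up, centre at x -34, y +58 mm) holds a sauce pot in a complete box. Origin at the centre of its underside, z up, x pointing away from the robot within about 0.2 rad
- box_a: a complete box: black lunch box, 140 mm (its x) by 180 mm (its y) and 35 mm tall, open on top, loose, 250 g; golden patties in the large compartment, two yellow omelette slices in the rear small one; the front small compartment (the -x, +y corner, 64 x 57 mm, floor 4 mm up, centre at x -34, y +58 mm) holds a sauce pot in a complete box. Origin at the centre of its underside, z up, x pointing away from the robot within about 0.2 rad
- box_b: a complete box: black lunch box, 140 mm (its x) by 180 mm (its y) and 35 mm tall, open on top, loose, 250 g; golden patties in the large compartment, two yellow omelette slices in the rear small one; the front small compartment (the -x, +y corner, 64 x 57 mm, floor 4 mm up, centre at x -34, y +58 mm) holds a sauce pot in a complete box. Origin at the centre of its underside, z up, x pointing away from the robot within about 0.2 rad
- pot_a: small white sauce pot with a flat red lid; upright, 44 mm across the lid, 30 mm tall, 40 g; loose, in the front small compartment of box_a, its lid level with the rim. Origin at the centre of its underside, z up (lid top 30 mm above it)
- pot_b: small white sauce pot with a flat red lid; upright, 44 mm across the lid, 30 mm tall, 40 g; loose, in the front small compartment of box_b, its lid level with the rim. Origin at the centre of its underside, z up (lid top 30 mm above it)
- pot_green: small white sauce pot with a flat green lid; upright, 44 mm across the lid, 30 mm tall, 40 g; loose, on the bench in the row nearest the robot. Origin at the centre of its underside, z up (lid top 30 mm above it)
- pot_yellow: small white sauce pot with a flat yellow lid; upright, 44 mm across the lid, 30 mm tall, 40 g; loose, on the bench in the row nearest the robot. Origin at the centre of its underside, z up (lid top 30 mm above it)
- jar: amber glass jar with a white cap, 56 mm across, 75 mm tall, loose, at the right of the bench; not needed. Origin at the centre of its underside
Mind the look-alikes: they are no part of the job. What is shaped like the part that bears call but brown is not meant.

How it is judged:
On the way, in this order (a step that is already met when the one before it is completed fails the run):
1. the call button is pressed fully down (value of joint call above 0.0045 m), for 0.05 s.
2. the button is up again and the fingers point at the spare red-lidded pot from just above it for 1.5 s (horizontal distance between the grasp point and pot_spare below 0.03 m and z of the grasp point in the frame of pot_spare between 0.04 and 0.12 m and value of joint call below 0.0015 m), for 1.5 s.
3. the fingers point at the empty compartment from just above it for 1 s (horizontal distance between the grasp point and gap below 0.03 m and z of the grasp point in the frame of gap between 0.01 and 0.09 m and value of joint call below 0.0015 m), for 1 s.
At the end, for the whole second after the job is handed in: The fingers still point at the empty compartment: the grasp point is within 30 mm sideways of its middle and 10 to 90 mm above the rim (fingertips clear of it); the button is up again; every pot and box is upright and within 10 mm of its start, the jar within 20 mm (all of step 3 and distance of each of pot_spare, pot_a, pot_b, pot_green, pot_yellow, box_short, box_a, box_b from where it was at the start of the episode below 0.01 m and angle between each of pot_spare, pot_a, pot_b, pot_green, pot_yellow, box_short, box_a, box_b's own z axis and vertical below 0.1 rad and distance of jar from where it was at the start of the episode below 0.02 m); the robot touches nothing.
It fails at once if a pot or box is touched by the robot (contact force between any of the fingers, the arm and pot_spare above 0.3 N or contact force between any of the fingers, the arm and pot_a above 0.3 N or contact force between any of the fingers, the arm and pot_b above 0.3 N or contact force between any of the fingers, the arm and pot_green above 0.3 N or contact force between any of the fingers, the arm and pot_yellow above 0.3 N or contact force between any of the fingers, the arm and box_short above 0.3 N or contact force between any of the fingers, the arm and box_a above 0.3 N or contact force between any of the fingers, the arm and box_b above 0.3 N).
It fails at once if a pot or box is moved or lifted by over 10 mm (distance of any of pot_spare, pot_a, pot_b, pot_green, pot_yellow, box_short, box_a, box_b from where it was at the start of the episode above 0.01 m).
It fails at once if the jar is touched or moved (contact force between any of the arm, the fingers and jar above 0.3 N or distance of jar from where it was at the start of the episode above 0.02 m).
It fails at once if the fingertips dip low over another pot (grasp point within 20 mm sideways and under 60 mm above its lid) ((horizontal distance between the grasp point and pot_a below 0.02 m and z of the grasp point in the frame of pot_a below 0.09 m) or (horizontal distance between the grasp point and pot_b below 0.02 m and z of the grasp point in the frame of pot_b below 0.09 m) or (horizontal distance between the grasp point and pot_green below 0.02 m and z of the grasp point in the frame of pot_green below 0.09 m) or (horizontal distance between the grasp point and pot_yellow below 0.02 m and z of the grasp point in the frame of pot_yellow below 0.09 m)).
It also fails if it takes over 53 s, if anything falls off the work surface, if the arm or the gripper's body presses on something with over 40 N, if the wrist force passes 120 N, or if a joint passes its speed limit or range.

### The arm

A 7-joint arm with a two-finger parallel gripper is mounted at the origin on the work surface. World frame = base frame: x ahead of the robot, y to its left, z up, the work surface at z = 0. Lengths are in m, angles in rad, forces in N, time in s.
With the tool pointing down it reaches from about 0.425 to 0.95 m from the base axis. Payload 4.7 kg.
Tool frame: the origin (TCP) lies at the very end of the fingers, on their centre line; the grasp point (between the pads) lies 19 mm behind it (ctrl.hold_point_z is the distance from the TCP to the grasp point, in m); x points along the fingers, y is the direction in which the jaws open and shut, and the axes are right-handed (so a half turn about x gives the same grasp; the last joint's range is limited). The gripper opens to 87 mm and grips with 3 to 60 N. Pads are 19 mm wide; open, the fingers measure 117 mm over their backs; the gripper's body (75 mm by 190 mm) begins 51 mm behind the grasp point.
Start: joints at [1.273, 0.469, -0.049, 1.532, 0.024, 1.141, -0.082], TCP at [0.179, -0.651, 0.223] pointing down, gripper open.
Joint ranges: [-2.59, 2.59], [-0.33, 1.99], [-1.39, 1.29], [0.1, 2.45], [-1.04, 4.18], [0.21, 1.99], [-2.66, 2.66]. Speed limits (rad/s): [2.57, 2.57, 3.14, 3.14, 3.14, 3.14, 3.14].

### API

Orientations are given as a rotation vector (axis times angle).
In Python, from bench import ctrl, claw, solve_ik, read_camera, calibration gives the robot as it stands. Calls block until the motion is done:
- ctrl.movep(position, orientation): joint-space move of the TCP to a pose.
- ctrl.move_straight(position, ori=None, velocity=0.15): straight line of the TCP; ori=None keeps the orientation; velocity is the mean speed in m/s.
- ctrl.move_j(angles): joint-space move.
- claw.gripper_open() and claw.clamp(): open the fingers fully, or close them until they stop; the grip force is fixed at half the most.
- ctrl.dwell(seconds).
- solve_ik(position, orientation): joint angles nearest the present ones, or None.
- ctrl.get_state(): the state.
- read_camera(name): name is "scene" or "side" or "wrist"; returns the picture (384x512x3 uint8, red, green, blue); there is no depth.
- calibration(name): a dict with "fx", "fy", "cx", "cy" (pixels), "pose" (4x4, takes a point from camera to world coordinates); the wrist camera has in their place "tool_from_camera" (4x4, takes a point from camera to tool coordinates, whose origin is the TCP and whose axes are the tool frame's). Camera axes: x right, y up, looking along -z (the intrinsics and any distortion apply to the point x, -y, -z); pixel columns grow to the right and rows downward; lengths in m; the calibration is good to about 2 mm. A picture is of the moment at which its call begins: read the wrist's pose just before it. calibration takes no time and is no camera call.
A pose or a line that the arm cannot do raises ctrl.Unreachable and nothing moves.
- ctrl.sign_off(): hands the job in, once; it reports no verdict.
The state is a dict: "clock": time; "joint_pos": joint angles; "joint_velocities": joint speeds; "tau": joint torques, N m; "tcp_pos": TCP position; "tcp_rot": TCP orientation; "wrist_force": force on the tool from outside, world axes, zero at the start; "ft_torque": the same for the moment, N m; "grip_width": finger opening in m.
Only numpy, scipy, OpenCV 4.12 (cv2) and the standard library are available. Lean on these libraries where they do the work, as an engineer would, in place of code of your own. Each camera call takes 0.05 s, during which the arm holds its last target. There are 200 camera calls.

## Working session

There is one attempt and no reset: what is moved stays moved. The work goes in short steps, each a Python script; the robot and the scene stay as the last script left them, time stands still between calls to the robot, and variables do not carry over. Pictures are saved under pics/ and viewed, about 8 in all and at most 12, crops included, and the job is handed in when it is done.

```bash
mkdir -p pics; ls; python3 - <<'E'
from bench import *
import cv2,numpy as np
for n in("scene","side"):
    cv2.imwrite(f"pics/{n}0.png",read_camera(n)[:,:,::-1]); c=calibration(n); print(n,{k:(np.round(v,4).tolist() if not isinstance(v,str) else v) for k,v in c.items()})
print({k:np.round(v,4).tolist() for k,v in calibration("wrist").items()})
s=ctrl.get_state();print(s["clock"],s["tcp_pos"],s["tcp_rot"],s["grip_width"],ctrl.hold_point_z)
E
```

```text
pics
scene {'fx': 483.6862, 'fy': 483.6862, 'cx': 262.2689, 'cy': 199.0091, 'pose': [[0.2581, -0.8235, 0.5052, 1.2726], [0.9661, 0.2181, -0.1381, -0.2486], [0.0035, 0.5238, 0.8519, 1.316], [0.0, 0.0, 0.0, 1.0]]}
side {'fx': 460.5566, 'fy': 460.5566, 'cx': 257.5572, 'cy': 189.9462, 'pose': [[-0.9454, 0.1764, -0.2742, 0.2111], [-0.326, -0.5169, 0.7915, 0.8387], [-0.0022, 0.8377, 0.5462, 0.6514], [0.0, 0.0, 0.0, 1.0]]}
{'fx': 338.069, 'fy': 338.069, 'cx': 252.8588, 'cy': 188.4971, 'tool_from_camera': [[-0.0002, 0.2758, -0.9612, -0.1618], [1.0, -0.0008, -0.0004, -0.0011], [-0.0009, -0.9612, -0.2758, -0.0769], [0.0, 0.0, 0.0, 1.0]]}
0.1 [ 0.17915593 -0.6502412   0.22161724] [ 2.07816608  0.28287451 -2.07876487] 0.08688400911818712 0.0187
```

View pics/scene0.png

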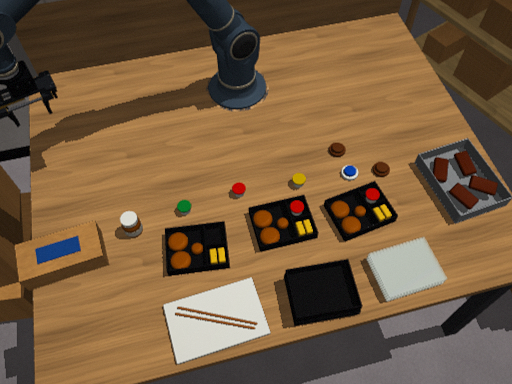

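View pics/side0.png

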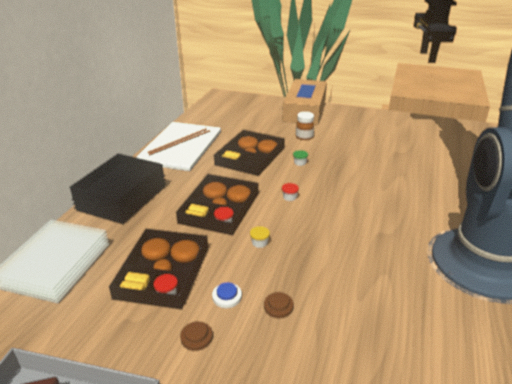

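Red candidates: (238,188) stands on the bench, so it is the spare. (297,207) and (372,195) are inside boxes. The incomplete box is at (196,248), with its gap near (215,233). Blue candidates: the round button at (349,172), versus the print on the carton at (57,250). The brown look-alikes are at (337,149) and (381,169). Next I'll measure these.

```bash
cat > h.py <<'E'
import cv2,numpy as np
from bench import *
def ray(cal,pose,uv):
    uv=np.atleast_2d(uv).astype(float)
    d=np.c_[(uv[:,0]-cal["cx"])/cal["fx"],-(uv[:,1]-cal["cy"])/cal["fy"],-np.ones(len(uv))]
    return pose[:3,3],d@pose[:3,:3].T
def plane(cal,pose,uv,z):
    o,d=ray(cal,pose,uv); return o+d*((z-o[2])/d[:,2])[:,None]
def tri(a,b):
    A=[];r=[]
    (o1,d1),(o2,d2)=a,b
    s=np.linalg.lstsq(np.c_[d1[0],-d2[0]],o2-o1,rcond=None)[0]
    p,q=o1+s[0]*d1[0],o2+s[1]*d2[0]; return (p+q)/2,np.linalg.norm(p-q)
def blobs(m,lo=15):
    n,_,st,c=cv2.connectedComponentsWithStats(m.astype(np.uint8)); return [(c[i].round(1),st[i,4]) for i in range(1,n) if st[i,4]>lo]
def masks(im):
    h,s,v=[x.astype(int) for x in cv2.split(cv2.cvtColor(im,cv2.COLOR_RGB2HSV))]
    b=(s>150)&(v>90)
    return dict(red=((h<4)|(h>174))&(s>190)&(v>110),blue=(h>105)&(h<130)&b,green=(h>55)&(h<85)&b,yellow=(h>23)&(h<32)&b)
def near(im,k,p):
    return min(blobs(masks(im)[k]),key=lambda t:np.hypot(*(t[0]-p)))
E
python3 - <<'E'
from h import *
I={n:read_camera(n) for n in("scene","side")};C={n:calibration(n) for n in I}
items=[("red",(238,188),(290,188),"spare"),("red",(297,207),(224,213),"a"),("red",(372,195),(166,283),"b"),("blue",(349,172),(228,291),"btn"),("green",(184,207),(301,155),"green"),("yellow",(299,180),(260,233),"yellow")]
for k,p,q,n in items:
    a,b=near(I["scene"],k,p),near(I["side"],k,q)
    P,e=tri(ray(C["scene"],C["scene"]["pose"],a[0]),ray(C["side"],C["side"]["pose"],b[0]))
    print(n,a,b,P.round(4),round(e,4),plane(C["scene"],C["scene"]["pose"],a[0],.03).round(4))
g=I["scene"].max(2)<60
n,l,st,c=cv2.connectedComponentsWithStats(g.astype(np.uint8))
for p in((196,248),(283,222),(360,210)):
    i=min([i for i in range(1,n) if st[i,4]>300],key=lambda i:np.hypot(*(c[i]-p)))
    y,x=np.nonzero(l==i); P=plane(C["scene"],C["scene"]["pose"],np.c_[x,y],.035)[:,:2]
    hull=cv2.convexHull(P.astype(np.float32)); r=cv2.minAreaRect(hull); bx=cv2.boxPoints(r)
    print(c[i],st[i,4],r); print(bx.round(4).tolist())
im=I["scene"][170:280,150:260]; cv2.imwrite("pics/crop.png",cv2.resize(im,(600,600),interpolation=2)[:,:,::-1])
E
```

```text
spare (array([238.3, 188. ]), np.int32(115)) (array([289.8, 188.1]), np.int32(89)) [ 0.4504 -0.102   0.0268] 0.0028 [[ 0.451 -0.103  0.03 ]]
a (array([296.8, 206.1]), np.int32(141)) (array([223.1, 212.5]), np.int32(165)) [0.5647 0.0563 0.0329] 0.0021 [[0.5621 0.0564 0.03  ]]
b (array([372.3, 193.6]), np.int32(134)) (array([165. , 282.4]), np.int32(310)) [0.5817 0.2989 0.033 ] 0.0022 [[0.5792 0.2995 0.03  ]]
btn (array([349.9, 170.3]), np.int32(89)) (array([225.7, 290.6]), np.int32(124)) [0.4714 0.268  0.0185] 0.0031 [[0.4771 0.2626 0.03  ]]Traceback (most recent call last):
  File "<stdin>", line 5, in <module>
  File "h.py", line 21, in near
    return min(blobs(masks(im)[k]),key=lambda t:np.hypot(*(t[0]-p)))
ValueError: min() iterable argument is empty
```

```bash
sed -i 's/(h>55)&(h<85)&b/(h>55)\&(h<90)\&(s>120)\&(v>50)/' h.py
python3 - <<'E'
from h import *
I={n:read_camera(n) for n in("scene","side")};C={n:calibration(n) for n in I};S=C["scene"]
for k,p in(("green",(184,207)),("yellow",(299,180))):
    a=near(I["scene"],k,p);print(k,a,plane(S,S["pose"],a[0],.03).round(4))
g=I["scene"].max(2)<60
n,l,st,c=cv2.connectedComponentsWithStats(g.astype(np.uint8))
for p in((196,248),(283,222),(360,210)):
    i=min([i for i in range(1,n) if st[i,4]>300],key=lambda i:np.hypot(*(c[i]-p)))
    y,x=np.nonzero(l==i); P=plane(S,S["pose"],np.c_[x,y],.035)[:,:2]
    r=cv2.minAreaRect(cv2.convexHull(P.astype(np.float32))); B=cv2.boxPoints(r)
    # corner at robot side (-x) and left (+y)
    B=B[np.argsort(B[:,0])]; K=B[:2][np.argmax(B[:2,1])]; M=B[:2][np.argmin(B[:2,1])]
    ey=(K-M)/np.linalg.norm(K-M); ex=np.array([ey[1],-ey[0]])
    print(st[i,4],np.round(r[1],4),"yaw",np.arctan2(ex[1],ex[0]).round(3),"gap",(K+.036*ex-.032*ey).round(4), "far",(M+.036*ex+(.148)*ey).round(4))
im=I["scene"][170:280,150:260]; cv2.imwrite("pics/crop.png",cv2.resize(im,(600,600),interpolation=2)[:,:,::-1])
E
```

```text
green (array([183.6, 205.7]), np.int32(133)) [[ 0.4711 -0.2817  0.03  ]]
yellow (array([298.6, 178.4]), np.int32(117)) [[0.4648 0.0924 0.03  ]]
1974 [0.1792 0.1535] yaw -0.117 gap [ 0.5902 -0.2098] far [ 0.5903 -0.209 ]
1671 [0.1535 0.1837] yaw 0.004 gap [0.566  0.0561] far [0.566  0.0525]
1643 [0.1507 0.1924] yaw 0.15 gap [0.5787 0.295 ] far [0.5806 0.2827]
```

View pics/crop.png

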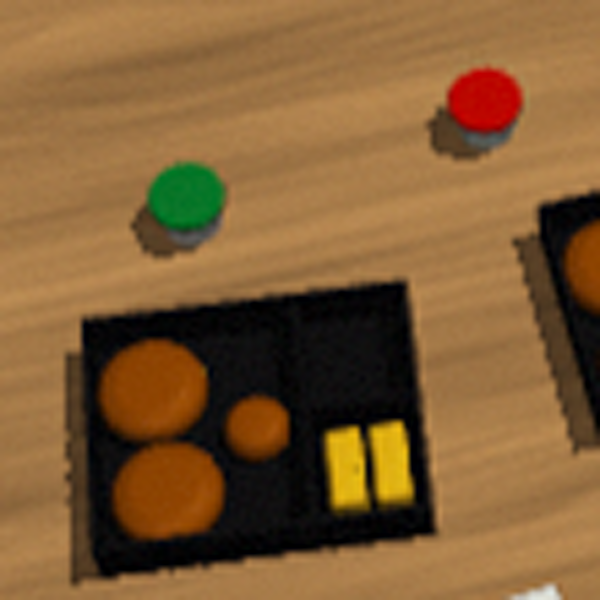

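The crop confirms the choice: the front small compartment is empty (about (355,345) in the crop) and the red-lidded pot stands on the bench. Now I'll move above the button with the fingers closed and check it with the wrist camera.

```bash
cat >> h.py <<'E'
from scipy.spatial.transform import Rotation as Ro
R0=Ro.from_rotvec([2.07816608,0.28287451,-2.07876487]); A0=np.arctan2(-.6502,.1792)
def ori(p,extra=0):
    x=np.array([0,0,-1.]);z=Ro.from_euler("z",np.arctan2(p[1],p[0])-A0+extra).apply(R0.as_matrix()[:,2]);z[2]=0;z/=np.linalg.norm(z)
    return Ro.from_matrix(np.c_[x,np.cross(z,x),z]).as_rotvec()
def over(x,y,z): ctrl.movep([x,y,z],ori((x,y)))
def wrist(name):
    s=ctrl.get_state();T=np.eye(4);T[:3,:3]=Ro.from_rotvec(s["tcp_rot"]).as_matrix();T[:3,3]=s["tcp_pos"]
    c=calibration("wrist");im=read_camera("wrist");cv2.imwrite(f"pics/{name}.png",im[:,:,::-1]);return im,c,T@c["tool_from_camera"]
E
python3 - <<'E'
from h import *
print(R0.as_matrix().round(3).tolist(),solve_ik([.4714,.268,.2],ori((.4714,.268))))
claw.clamp()
over(.4714,.268,.2)
im,c,T=wrist("w1")
for b in blobs(masks(im)["blue"]): print(b,plane(c,T,b[0],.0185).round(4))
s=ctrl.get_state();print(s["clock"],s["tcp_pos"],s["joint_pos"].round(2) if hasattr(s["joint_pos"],"round") else s["joint_pos"],s["wrist_force"])
E
```

```text
[[-0.001, 0.266, -0.964], [0.002, -0.964, -0.266], [-1.0, -0.002, 0.0]] [ 0.18720203  0.46181144 -1.02704863  1.83553518  0.44297244  1.09647886
 -0.48616574]
(array([253., 167.]), np.int32(1036)) [[0.473  0.2688 0.0185]]
5.2417 [0.47186734 0.26736449 0.19988922] [ 0.19  0.46 -1.03  1.84  0.44  1.1  -0.49] [ 0.51817897  0.13117377 -0.57419736]
```

View pics/w1.png

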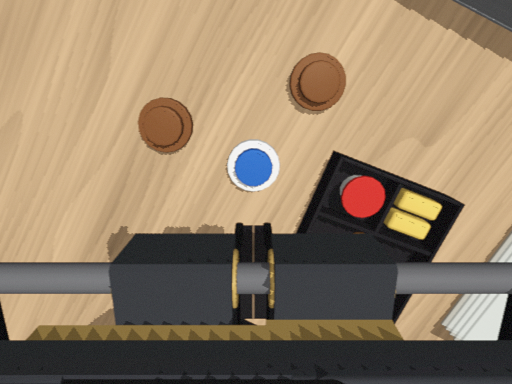

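The wrist view shows the blue button in its white housing at (253,167), between the brown look-alikes at (165,125) and (319,82). That agrees with the triangulated position. Now I'll press it.

```bash
python3 - <<'E'
from h import *
x,y=.473,.2688
ctrl.move_straight([x,y,.2]); 
ctrl.move_straight([x,y,.032],velocity=.1)
f0=np.array(ctrl.get_state()["wrist_force"])[2]
z=.026;log=[]
while z>.004:
    ctrl.move_straight([x,y,z],velocity=.02); s=ctrl.get_state();f=s["wrist_force"][2]-f0;log.append((round(z,4),round(s["tcp_pos"][2],4),round(f,1)))
    if f>9: break
    z-=.0012
ctrl.dwell(.2);print(log,f0)
ctrl.move_straight([x,y,.06],velocity=.1);ctrl.move_straight([x,y,.2],velocity=.2)
im,c,T=wrist("w2")
for b in blobs(masks(im)["blue"]): print(b)
print(ctrl.get_state()["clock"])
E
```

```text
[(0.026, np.float64(0.0259), np.float64(0.1)), (0.0248, np.float64(0.0248), np.float64(-1.2)), (0.0236, np.float64(0.0235), np.float64(0.6)), (0.0224, np.float64(0.0225), np.float64(-0.2)), (0.0212, np.float64(0.0213), np.float64(1.5)), (0.02, np.float64(0.0201), np.float64(2.1)), (0.0188, np.float64(0.0189), np.float64(2.1)), (0.0176, np.float64(0.0177), np.float64(3.9)), (0.0164, np.float64(0.0165), np.float64(4.2)), (0.0152, np.float64(0.0163), np.float64(14.3))] 0.34877930378703165
(array([252.7, 167.5]), np.int32(1041))
11.725
```

The button bottomed out after about 6 mm of travel (hard stop, 14 N) and is up again. Next is the spare pot.

```bash
python3 - <<'E'
from h import *
over(.451,-.1025,.2)
im,c,T=wrist("w3")
for b in blobs(masks(im)["red"],100): print(b,plane(c,T,b[0],.03).round(4))
print(ctrl.get_state()["clock"],ctrl.get_state()["tcp_pos"])
E
```

```text
(array([253.5, 170.6]), np.int32(1070)) [[ 0.453  -0.1008  0.03  ]]
13.1667 [ 0.45153595 -0.10102411  0.20013062]
```

View pics/w3.png

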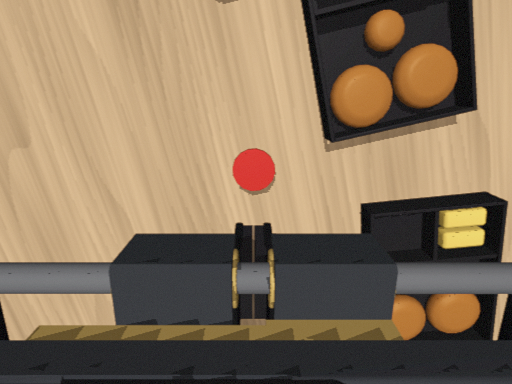

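The spare pot is at (253,170), and both measurements agree. The empty compartment shows at about (402,233). I'll point at the pot, then go above the gap and look.

```bash
python3 - <<'E'
from h import *
x,y=.4525,-.1013
ctrl.move_straight([x,y,.2]);ctrl.move_straight([x,y,.062],velocity=.1);ctrl.dwell(2.2);print(ctrl.get_state()["tcp_pos"])
ctrl.move_straight([x,y,.2],velocity=.15)
over(.590,-.210,.2)
im,c,T=wrist("w4")
g=blobs(im.max(2)<60)
P=np.array([.590,-.210,.035,1]);ci=np.linalg.inv(T)@P;u=(c["cx"]+c["fx"]*ci[0]/-ci[2],c["cy"]-c["fy"]*ci[1]/-ci[2]);print(u)
v=im.copy();cv2.drawMarker(v,tuple(int(round(a)) for a in u),(0,255,0),0,12)
cv2.imwrite("pics/w4m.png",cv2.convertScaleAbs(v,alpha=1.8)[:,:,::-1])
print(ctrl.get_state()["clock"],ctrl.get_state()["tcp_pos"])
E
```

```text
[ 0.45250048 -0.10126284  0.06199671]
(np.float64(253.88209610622792), np.float64(173.85935752119008))
19.0 [ 0.58914531 -0.20818978  0.19960489]
```

View pics/w4m.png

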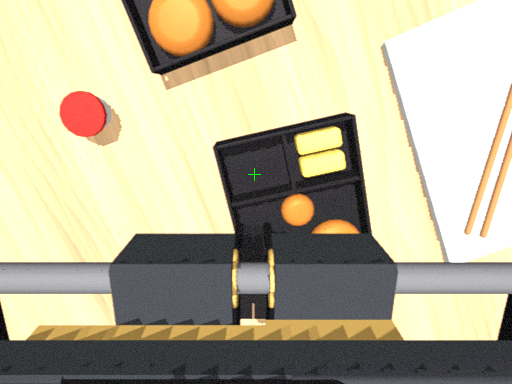

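The marker at (254,174) lies inside the empty compartment. By its rim corners, the middle is nearer (256,168), so I'll correct towards that.

```bash
python3 - <<'E'
from h import *
im,c,T=wrist("w5")
q=plane(c,T,(256,168),.035)[0];print(q)
x,y=(q[:2]+[.590,-.210])/2
ctrl.move_straight([x,y,.2]);ctrl.move_straight([x,y,.066],velocity=.1);ctrl.dwell(2.2)
s=ctrl.get_state();print(s["tcp_pos"],s["wrist_force"],s["clock"])
cv2.imwrite("pics/end.png",cv2.resize(np.hstack([read_camera("scene")[150:290,150:400],read_camera("side")[110:250,170:420]]),None,fx=1.6,fy=1.6)[:,:,::-1])
E
```

```text
[ 0.59386098 -0.20496781  0.035     ]
[ 0.59192928 -0.20746204  0.06599362] [ 0.48942594 -0.4872606  -0.46762649] 22.9917
```

View pics/end.png

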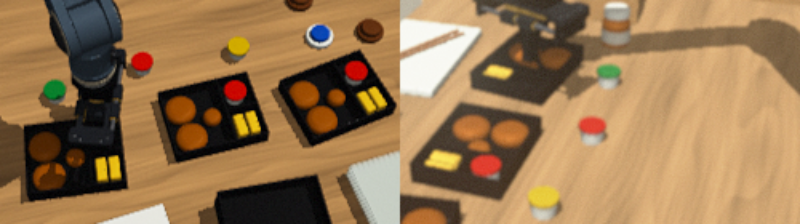

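The fingers hover over the empty compartment at about (95,135). The pots and boxes are where they were, the jar stands upright and the button is up.

```bash
python3 -c "
from bench import *
ctrl.sign_off();print(ctrl.get_state()['clock'])"
```

```text
the job is handed in; nothing more can be done
the job is handed in; nothing more can be done
```

I handed the job in at about 23 s of the 53 s allowed; no verdict was reported.

- **Button:** I pressed the blue call button to its hard stop, about 6 mm of travel with 14 N at the bottom, and let it go. The wrist picture afterwards showed it up again.
- **Spare pot:** I pointed 3.2 cm above the lid of the spare red-lidded pot for 2.2 s.
- **Empty compartment:** I then pointed 3.1 cm above the rim over the empty compartment for 2.2 s and finished there.

**Last checks:** the tool point was at (0.592, -0.207, 0.066) and the wrist force was at noise level. In the final scene and side pictures I could see no pot, box or jar moved; I judged this by eye, not by measuring.

**One disagreement:** the scene and wrist cameras put the compartment centre about 6 mm apart. I used the midpoint, well within the 30 mm tolerance.

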